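# Clip the air-conditioner remote into its stand

## Robot

A 7-joint arm with a two-finger parallel gripper is mounted at the origin on the work surface. World frame = base frame: x ahead of the robot, y to its left, z up, the work surface at z = 0. Lengths are in m, angles in degrees, forces in N, time in s.
With the tool pointing down it reaches from about 0.425 to 0.875 m from the base axis. Payload 8.4 kg.
Tool frame: the origin (TCP) lies midway between the tips of the shut fingers; the grasp point (between the pads) lies 19 mm behind it (robot.grip_point_offset is the distance from the TCP to the grasp point, in m); z points along the fingers, y is the line along which they close (so a half turn about z gives the same grasp; the last joint's range is limited). The gripper opens to 87 mm and grips with 3 to 60 N. Pads are 19 mm wide; open, the fingers measure 117 mm over their backs; the gripper's body (75 mm by 190 mm) begins 51 mm behind the grasp point.
Start: joints at [-81.601, 19.091, 2.286, 83.961, -0.768, 76.965, -3.352], TCP at [0.158, 0.63, 0.223] pointing down, gripper open.
Joint ranges: [-147.57, 147.57], [-21.85, 119.76], [-74.77, 79.35], [14.55, 137.4], [-85.83, 265.84], [4.83, 119.75], [-152.11, 152.11]. Speed limits (degrees/s): [127.2, 127.2, 159.86, 159.86, 180, 180, 180].

## Interface

Orientations are given as [roll, pitch, yaw] about the fixed x, y, z axes, in that order (R = Rz(yaw) Ry(pitch) Rx(roll)).
In Python, from rig import robot gives the robot as it stands.
- The arm moves only by the tool arm_command, never from a script. Its argument "targets" is a list of rows, each a list of 5 numbers: the shift along the tool's x, y, z in mm, then the turn about the tool's z in degrees, then the opening, from 0 (shut) to 1 (fully open). In form: [[x, y, z, yaw, grip], ...]. A call has exactly 8 rows; each row is the pose to reach, as a shift and turn from the pose commanded when the call began, along the tool's axes at that moment; what a row does not reach only later rows make up. A row lasts 1/10 s, in which the tool goes at most 50 mm and 8.59 degrees, less where a joint would pass 70% of its speed; a pose out of reach is approached as far as the arm can. A call with a gripper value outside its range is refused whole. The fingers move at their own pace and stop on an object; "force" is the grip in N (left out, the last holds). Time passes only in rows, so rows that repeat a pose let the fingers close, or fill a call up. It gives the time, the measured TCP pose, the force, the opening and the grip force at its end, in the units of the state.
- robot.observe(): the state, without advancing time (a new reading comes with each control period).
- robot.read_camera(name): name is "scene" or "side" or "wrist"; returns a dict with "color" (480x640x3 uint8, red, green, blue), "K" (3x3 intrinsics, pixels), "R" (3x3) and "t" (3): a world point X has camera coordinates R X + t; the wrist camera has in their place "T_tool_cam" (4x4, takes a point from camera to tool coordinates, whose origin is the TCP and whose axes are the flange's). Camera axes: x right, y down, z forward; pixel columns grow to the right and rows downward; lengths in m; the calibration is good to about 2 mm. A picture is of the moment at which its call begins: read the wrist's pose just before it. There is no depth.
- robot.hand_in(): hands the job in; it is judged then, once.
Trained networks look in the newest picture that a camera, given by its name, has taken for a name from the list of things; names that differ only in an ending like _2 or _b are one class to them, and where a whole thing is asked for, a point or a joint stands for the part that bears it (a point fixed in the world has none). Each returns a list of dicts, best first, with "confidence" (0 to 1); they miss things now and then, are a little off and sometimes report something else, mostly with a low value. They report only what shows in the picture. A call takes as long as a camera call. They do not tell look-alikes from the thing itself.
- robot.find_in(camera, name): "rect" ([left, top, right, bottom] in pixels, round what is visible of it).
- robot.pinpoint(camera, name): "pixel" ([column, row] in pixels: a listed point, or the origin of a listed thing).
The state is a dict: "time_s": time; "joint_pos": joint angles; "joint_vel": joint speeds; "joint_torque": joint torques, N m; "tcp_pos": TCP position; "eef_rot": TCP orientation; "ft_force": force on the tool from outside, world axes, zero at the start; "moment": the same for the moment, N m; "width": finger opening in m; "grasp_force": force on a finger pad.
Only numpy, scipy, OpenCV 4.12 (cv2) and the standard library are available. Lean on these libraries where they do the work, as an engineer would, in place of code of your own. Each camera call takes 0.05 s, during which the arm holds its last target. There are 200 camera calls.

## Task

The white air-conditioner remote lies in the lower tier of the grey tray, mostly hidden under the upper tier. Slide the upper tier along its rails to the far stop to uncover the remote and leave it there, take the remote out, and push it fully home, centred and square, between the two spring clips of the tilted stand, buttons outward and display end uppermost, so that it stays there when let go. Keep the dish of batteries upright on the upper tier and leave everything else where it is.

Things in the scene. Friction and masses are not known exactly. Their poses are not given: they have to be found in the camera images.
- tray: Grey two-tier tray, fixed, 170 (x) x 320 (y) x 100 mm. Origin: centre of its underside; y along its length, z up. Lower tier: floor 4 mm above the origin, 162 x 312 mm inside a lip 12 mm high. Two rails along y at x = +-81 mm (8 mm wide, top 52 mm up), 154 mm clear between them, carry the upper tier.
- tier (a joint): Travel of the upper tier along the tray's +y: 0 to 0.185 m, starts at 0.06 to 0.08. Tier 170 x 160 mm, floor 53 to 57 mm above the tray's underside, lip to 65 mm. At 0 it covers the tray's -y half; at 0.185, the far stop, it covers y = 25 to 185 mm, so its outer end overhangs the tray by 25 mm. About 1.5 N of friction holds it where it is left.
- tab (a point): Centre of the top of the upper tier's finger tab, 100 mm above the tray's underside: an upright grey tab 40 (x) x 14 (y) mm, standing 35 mm above the tier's lip, at the middle of the tier's -y edge. Moves with the tier; axes as the tray's.
- remote: White air-conditioner remote, loose, 150 (x) x 50 (y) x 24 (z) mm, 0.09 to 0.18 kg. Origin: centre of its underside; x to its display end, z out of the buttons. Lies buttons up on the lower tier in the tray's -y half, its x about along the tray's +y. Both ends chamfered: below 4 mm over 7 mm of height, above 4.5 over 4.5.
- display (a point): Centre of the grey display window on the remote's button side, 38 mm from its middle towards the display end, 24 mm above its underside.
- seat: Seat of the grey stand, fixed, tilted 30 degrees, lower end away from the robot. Origin: centre of the seat surface, 85 mm above the table; x up the slope, y level, z out of the surface. Plate 148 (x) x 38 (y) mm, nothing beside it in y. Home: remote's origin and axes coincide with these; pushed straight down z, it spreads the end clips 4 mm each (about 8 N in all).
- tv_remote: Black TV remote, loose, 180 x 44 x 18 mm, on the table between tray and stand; a bystander. Origin: centre of its underside.
- coaster: Round glass coaster, 84 mm across, 7 mm thick, lying on the lower tier in the tray's +y half; a bystander. Origin: centre of its underside.
- dish: White ceramic dish, 62 mm across and 22 mm high, with two AA batteries in it, standing loose on the upper tier and riding along with it. Origin: centre of its underside.
- mug: White mug, 80 mm across, 90 mm high, at the back; a bystander. Origin: centre of its underside.
- candle: Amber glass candle jar, 70 mm across, 75 mm high, at the back; a bystander. Origin: centre of its underside.
- bar_top (a point): Middle of the round bar (8 mm thick, 38 mm wide along y) of the steel spring clip at the seat's upper end: at x = 75, z = 25 mm from the seat's origin. Above it a lip flares outward to x = 78, z = 39 mm as a funnel.
- bar_low (a point): The same on the clip at the seat's lower end, mirrored: x = -75, z = 25 mm from the seat's origin. If one end of the remote snaps in first, the other can be pressed home by itself, with 5 to 10 N on the remote's top near that end.
Things that resemble listed ones, but are neither listed nor needed, are in the scene too. Several things have the shape of the remote; the one meant has the colours described above.

How it is judged:
By the outcome, as a careful person would: the job done as asked, in the order asked, and still so for the second after the job is handed in, with the robot touching nothing.
It also fails if it takes over 69 s, if anything falls off the work surface, if the arm or the gripper's body presses on something with over 40 N, if the wrist force passes 120 N, or if a joint passes its speed limit or range.

## Working session

There is one attempt and no reset: what is moved stays moved. The work goes in short steps, Python scripts to look and compute and a tool call to move; the robot and the scene stay as the last step left them, time stands still between calls to the robot, and variables do not carry over. Pictures are saved under pics/ and viewed, at most 10 in all, crops included, and the job is handed in when it is done.

Besides the shell and the picture viewer there is one more tool, called after "Request:" by a JSON object that holds its "method" and its "body", one argument or row to a line. arm_command: Moves the arm, as the interface text tells. Its arguments: {"type":"object","properties":{"targets":{"type":"array","items":{"type":"array","items":{"type":"number"}}},"force":{"type":"number"}},"required":["targets"]}

```bash
ls; mkdir -p pics; python3 - <<'E'
from rig import robot
import cv2
s=robot.observe();print(s['time_s'],s['tcp_pos'],s['eef_rot'],s['width'])
for c in ['scene','side']:
    d=robot.read_camera(c);cv2.imwrite(f'pics/{c}0.png',d['color'][:,:,::-1])
    print(c,d['K'].tolist(),d['R'].round(3).tolist(),d['t'].round(3).tolist())
    for n in ['tray','tab','tier','remote','display','seat','bar_top','bar_low','dish','tv_remote']:
        print(n,[(r['pixel'],r['confidence']) for r in robot.pinpoint(c,n)][:3])
d=robot.read_camera('wrist');print(d['T_tool_cam'],d['K'])
E
```

```text
pics
0.0 [0.15806097 0.62999089 0.22165168] [-1.79906099e+02  6.09635575e-03  1.65919226e+02] 0.08691824768416716
scene [[502.4097946320284, 0.0, 321.1162926198039], [0.0, 502.4097946320284, 247.9956692774828], [0.0, 0.0, 1.0]] [[0.611, 0.792, 0.008], [0.662, -0.506, -0.553], [-0.434, 0.343, -0.833]] [-0.306, -0.307, 1.575]
tray [([393.5, 217.0], 0.56)]
tab [([375.1, 211.1], 0.65), ([284.1, 330.2], 0.63)]Traceback (most recent call last):
  File "<stdin>", line 8, in <module>
ValueError: it knows: bar_low, bar_top, candle, coaster, dish, display, mug, remote, seat, tab, tray, tv_remote
```

```bash
python3 - <<'E'
from rig import robot
import cv2
for c in ['scene','side']:
    d=robot.read_camera(c);cv2.imwrite(f'pics/{c}1.png',d['color'][:,:,::-1])
    print(c,d['K'].tolist(),d['R'].round(3).tolist(),d['t'].round(3).tolist())
    for n in ['tray','tab','remote','display','seat','bar_top','bar_low','dish','tv_remote','coaster']:
        print(n,[(r['pixel'],r['confidence']) for r in robot.pinpoint(c,n)][:3])
d=robot.read_camera('wrist');print(d['T_tool_cam'],d['K'])
E
```

```text
scene [[502.4097946320284, 0.0, 321.1162926198039], [0.0, 502.4097946320284, 247.9956692774828], [0.0, 0.0, 1.0]] [[0.611, 0.792, 0.008], [0.662, -0.506, -0.553], [-0.434, 0.343, -0.833]] [-0.306, -0.307, 1.575]
tray [([392.8, 219.7], 0.8)]
tab [([369.4, 212.7], 0.98)]
remote [([349.6, 167.9], 0.97), ([237.6, 258.5], 0.72), ([377.3, 229.9], 0.63)]
display [([386.9, 218.2], 0.96), ([356.9, 176.3], 0.69), ([243.2, 261.6], 0.61)]
seat [([264.6, 305.1], 0.72)]
bar_top [([249.6, 277.7], 0.63)]
bar_low [([286.0, 326.8], 0.65)]
dish [([406.8, 201.2], 0.61)]
tv_remote [([314.6, 256.2], 0.86)]
coaster [([420.4, 197.5], 0.62)]
side [[522.9920242730974, 0.0, 319.08392356356995], [0.0, 522.9920242730974, 236.17279602322571], [0.0, 0.0, 1.0]] [[-0.874, -0.486, 0.001], [-0.389, 0.698, -0.601], [0.291, -0.526, -0.799]] [0.463, 0.28, 0.913]
tray [([256.3, 376.3], 0.65)]
tab [([279.3, 310.6], 0.91)]
remote [([431.0, 239.3], 0.7), ([358.4, 435.8], 0.62)]
display [([418.9, 230.6], 0.98), ([336.6, 421.7], 0.94)]
seat [([356.1, 165.4], 0.61)]
bar_top [([378.8, 154.4], 0.45)]
bar_low [([320.6, 160.1], 0.51), ([336.9, 278.9], 0.32)]
dish [([241.1, 373.5], 0.7)]
tv_remote [([339.9, 280.2], 0.61)]
coaster [([228.1, 425.6], 0.69)]
[[ 6.42890440e-05 -9.58494273e-01 -2.85111776e-01  7.80285643e-02]
 [ 9.99999973e-01  1.25052857e-04 -1.94917957e-04  2.31920502e-04]
 [ 2.22481788e-04 -2.85111756e-01  9.58494255e-01 -1.62058653e-01]
 [ 0.00000000e+00  0.00000000e+00  0.00000000e+00  1.00000000e+00]] [[423.92122633   0.         316.39789151]
 [  0.         423.92122633 230.5264912 ]
 [  0.           0.           1.        ]]
```

View pics/scene0.png

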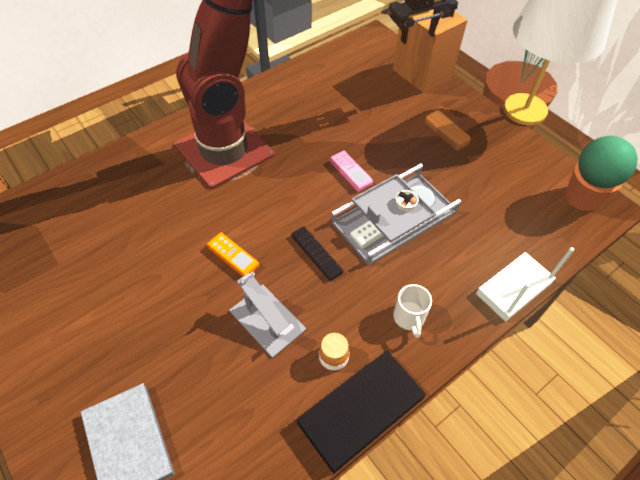

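View pics/side1.png

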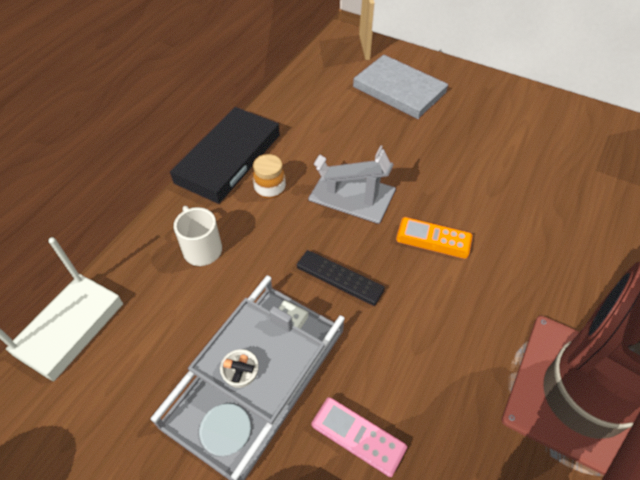

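The pictures show the tray around (395,215) in scene with the tab at (375,212), and the white remote's low end peeking out near (367,235). The stand is at (265,305), and the pink and orange remotes are decoys. Next I triangulate.

```bash
cat > h.py <<'E'
import numpy as np, cv2
from scipy.spatial.transform import Rotation as Ro
from rig import robot
def cam(c):
    s=robot.observe(); d=robot.read_camera(c); K=d['K']
    if c=='wrist':
        T=d['T_tool_cam']; Rw=Ro.from_euler('xyz',s['eef_rot'],degrees=True).as_matrix()
        Rc=Rw@T[:3,:3]; o=Rw@T[:3,3]+s['tcp_pos']; return K,Rc.T,-Rc.T@o,d['color']
    return K,np.array(d['R']),np.array(d['t']),d['color']
def ray(C,p):
    K,R,t=C[:3]; v=R.T@np.linalg.solve(K,[p[0],p[1],1]); return -R.T@t,v/np.linalg.norm(v)
def at_z(C,p,z):
    o,v=ray(C,p); return o+v*(z-o[2])/v[2]
def proj(C,X):
    K,R,t=C[:3]; q=K@(R@np.asarray(X,float)+t); return q[:2]/q[2]
def tri(Cs,ps):
    A=np.zeros((3,3));b=np.zeros(3);rs=[]
    for C,p in zip(Cs,ps):
        o,v=ray(C,p);P=np.eye(3)-np.outer(v,v);A+=P;b+=P@o;rs.append((P,o))
    X=np.linalg.solve(A,b); return X,[round(1000*np.linalg.norm(P@(X-o)),1) for P,o in rs]
def tool(dX):  # world shift -> tool shift mm
    Rw=Ro.from_euler('xyz',robot.observe()['eef_rot'],degrees=True).as_matrix(); return (Rw.T@np.asarray(dX)*1000).round(1)
def pts(c,names):
    return {n:[(np.round(r['pixel'],1).tolist(),round(r['confidence'],2)) for r in robot.pinpoint(c,n)][:3] for n in names}
E
python3 - <<'E'
from h import *
S=cam('scene');D=cam('side');np.set_printoptions(precision=4,suppress=True)
P={'tray':((392.8,219.7),(256.3,376.3),0),'tab':((369.4,212.7),(279.3,310.6),.1),'seat':((264.6,305.1),(356.1,165.4),.085),
'bar_top':((249.6,277.7),(378.8,154.4),.144),'bar_low':((286,326.8),(320.6,160.1),.069),'dish':((406.8,201.2),(241.1,373.5),.057),'tv':((314.6,256.2),(339.9,280.2),0),'coaster':((420.4,197.5),(228.1,425.6),.004)}
for n,(a,b,z) in P.items(): print(n,*tri([S,D],[a,b]),at_z(S,a,z)[:2],at_z(D,b,z)[:2])
E
```

```text
tray [ 0.5215  0.2446 -0.0078] [np.float64(1.3), np.float64(1.3)] [0.5243 0.239 ] [0.5202 0.2477]
tab [0.5184 0.1523 0.0931] [np.float64(5.2), np.float64(5.2)] [0.518 0.145] [0.5199 0.1588]
seat [ 0.5673 -0.2242  0.0897] [np.float64(3.5), np.float64(3.5)] [ 0.5682 -0.2213] [ 0.5668 -0.2313]
bar_top [ 0.5172 -0.2237  0.147 ] [np.float64(1.7), np.float64(1.7)] [ 0.5171 -0.2221] [ 0.5172 -0.2281]
bar_low [ 0.6431 -0.2122  0.081 ] [np.float64(0.9), np.float64(0.9)] [ 0.6375 -0.21  ] [ 0.6495 -0.2221]
dish [0.528  0.2749 0.0605] [np.float64(1.8), np.float64(1.8)] [0.5276 0.2785] [0.5278 0.2727]
tv [ 0.4847 -0.009  -0.0072] [np.float64(1.3), np.float64(1.3)] [ 0.4874 -0.0125] [ 0.4837 -0.004 ]
coaster [0.5147 0.3481 0.0097] [np.float64(4.4), np.float64(4.4)] [0.515  0.3554] [0.5129 0.3443]
```

Request:
{"method": "arm_command", "body": {
  "targets": [
    [-30,-26,-4,6,1],
    [-66,-57,-8,13,1],
    [-104,-89,-12,20,1],
    [-142,-122,-16,27,1],
    [-180,-154,-20,34,1],
    [-218,-187,-24,41,1],
    [-256,-219,-27,48,1],
    [-294,-252,-30,55,1]
  ]
}}

```text
time_s: 2.2
tcp_pos: [0.3823, 0.3135, 0.253]
eef_rot: [180.0, -0.0, 110.6]
ft_force: [0.4, 0.8, -0.2]
width: 0.087
grasp_force: 0.0
```

```bash
python3 - <<'E'
from h import *
s=robot.observe();print(s['time_s'],s['tcp_pos'],s['eef_rot'],tool(np.array([.52,.12,.25])-s['tcp_pos']))
E
```

```text
2.2 [0.38234548 0.31347801 0.25296397] [ 1.79962371e+02 -4.13200207e-02  1.10628480e+02] [-229.6   60.7    2.8]
```

Request:
{"method": "arm_command", "body": {
  "targets": [
    [-38,10,0,4,1],
    [-78,20,1,8,1],
    [-118,31,1,12,1],
    [-156,41,2,16,1],
    [-190,50,3,20,1],
    [-215,57,3,21,1],
    [-230,61,3,21,1],
    [-230,61,3,21,1]
  ]
}}

```text
time_s: 3.0
tcp_pos: [0.5215, 0.1199, 0.2497]
eef_rot: [180.0, 0.0, 89.7]
ft_force: [-0.2, -0.0, -1.1]
width: 0.0871
grasp_force: 0.0
```

```bash
cat > look.py <<'E'
from h import *; import sys
np.set_printoptions(precision=4,suppress=True)
C=cam('wrist'); s=robot.observe(); print(s['time_s'],s['tcp_pos'],s['eef_rot'])
cv2.imwrite('pics/%s.png'%sys.argv[1],C[3][:,:,::-1])
H=dict(tray=0,tab=.1,remote=.004,display=.028,dish=.057,coaster=.004,seat=.085,bar_top=.1442,bar_low=.0692)
for n in sys.argv[2:]:
    for p,c in pts('wrist',[n])[n]: print(n,p,c,at_z(C,p,H[n]))
E
python3 look.py w1 tray tab remote display dish
```

```text
3.05 [0.5207 0.1216 0.2495] [-179.9992    0.0102   89.8069]
tray [312.6, 45.2] 0.69 [0.5194 0.2491 0.    ]
tab [306.8, 159.3] 0.69 [0.5152 0.1599 0.1   ]
remote [87.0, 42.1] 0.95 [0.3197 0.2522 0.004 ]
display [113.3, 37.4] 0.74 [0.354  0.2525 0.028 ]
dish [325.8, 4.3] 0.85 [0.53   0.2705 0.057 ]
```

View pics/w1.png

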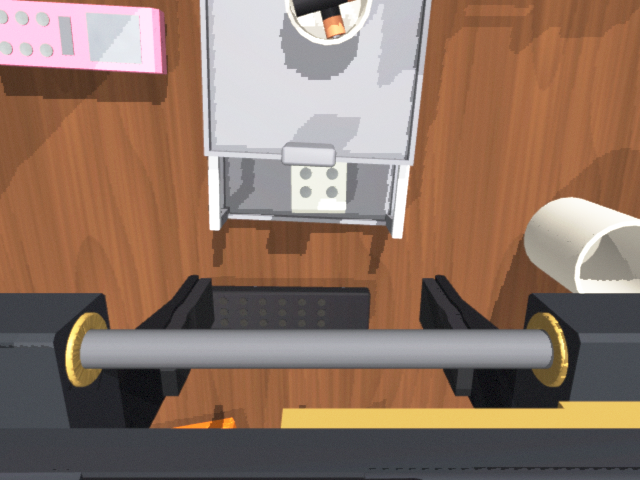

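The wrist view shows the tab at (308,159), the low end of the white remote at (318,190) and the dish at (328,5). The tray is yawed about -3°. Now I go to the tab.

Request:
{"method": "arm_command", "body": {
  "targets": [
    [5,0,10,0,1],
    [13,-2,35,1,1],
    [22,-4,65,2,1],
    [32,-5,98,3,1],
    [38,-5,130,3,1],
    [39,-5,160,3,1],
    [39,-5,175,3,1],
    [39,-5,178,3,1]
  ],
  "force": 20
}}

```text
time_s: 4.1
tcp_pos: [0.5142, 0.161, 0.0696]
eef_rot: [-179.8, 0.1, 86.9]
ft_force: [-0.3, 0.6, 0.3]
width: 0.087
grasp_force: 0.0
```

Request:
{"method": "arm_command", "body": {
  "targets": [
    [0,0,0,0,0],
    [0,0,0,0,0],
    [0,0,0,0,0],
    [0,0,0,0,0],
    [3,0,0,0,0],
    [10,0,0,0,0],
    [20,0,0,0,0],
    [32,0,0,0,0]
  ],
  "force": 20
}}

```text
time_s: 4.9
tcp_pos: [0.5173, 0.1942, 0.0716]
eef_rot: [180.0, -0.0, 86.9]
ft_force: [-0.3, -0.9, -0.2]
width: 0.0311
grasp_force: 0.0
```

```bash
python3 look.py w2 tab dish
```

```text
4.95 [0.5172 0.197  0.0715] [179.9925  -0.0681  87.0688]
tab [316.1, 412.2] 0.92 [0.5157 0.1615 0.1   ]
dish [341.4, 109.0] 0.95 [0.5317 0.2702 0.057 ]
```

View pics/w2.png

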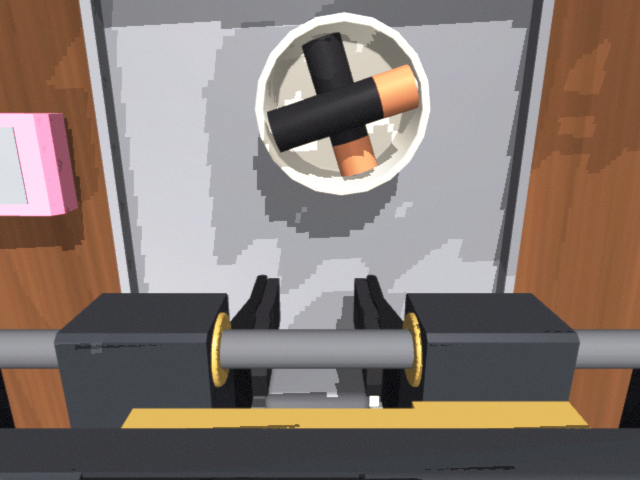

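The fingers hadn't closed when I moved, so they passed the tab, which shows behind them at (316,400) unmoved. I'll open, go back and close again, waiting this time.

Request:
{"method": "arm_command", "body": {
  "targets": [
    [0,0,0,0,0.75],
    [0,0,0,0,0.75],
    [0,0,0,0,0.75],
    [0,0,0,0,0.75],
    [-8,0,0,0,0.75],
    [-20,0,0,0,0.75],
    [-31,0,0,0,0.75],
    [-35,0,0,0,0.75]
  ]
}}

```text
time_s: 5.85
tcp_pos: [0.5154, 0.1559, 0.0716]
eef_rot: [-180.0, 0.0, 86.8]
ft_force: [0.1, 0.9, 0.8]
width: 0.0642
grasp_force: 0.0
```

Request:
{"method": "arm_command", "body": {
  "targets": [
    [0,0,0,0,0],
    [0,0,0,0,0],
    [0,0,0,0,0],
    [0,0,0,0,0],
    [0,0,0,0,0],
    [0,0,0,0,0],
    [0,0,0,0,0],
    [0,0,0,0,0]
  ],
  "force": 25
}}

```text
time_s: 6.65
tcp_pos: [0.5157, 0.1584, 0.0715]
eef_rot: [180.0, -0.0, 86.9]
ft_force: [3.6, 0.9, -3.5]
width: 0.0396
grasp_force: 25.0
```

Request:
{"method": "arm_command", "body": {
  "targets": [
    [2,0,0,0,0],
    [7,0,0,0,0],
    [15,0,0,0,0],
    [26,0,0,0,0],
    [38,0,0,0,0],
    [50,0,0,0,0],
    [62,0,0,0,0],
    [73,0,0,0,0]
  ]
}}

```text
time_s: 7.45
tcp_pos: [0.5196, 0.2327, 0.0715]
eef_rot: [180.0, -0.0, 86.9]
ft_force: [5.7, -2.7, -1.5]
width: 0.0397
grasp_force: 25.0
```

Request:
{"method": "arm_command", "body": {
  "targets": [
    [10,0,0,0,0],
    [18,0,0,0,0],
    [25,0,0,0,0],
    [31,0,0,0,0],
    [37,0,0,0,0],
    [43,0,0,0,0],
    [48,0,0,0,0],
    [53,0,0,0,0]
  ]
}}

```text
time_s: 8.25
tcp_pos: [0.5219, 0.2781, 0.0713]
eef_rot: [-179.8, 0.5, 86.7]
ft_force: [-3.9, -30.2, 16.3]
width: 0.0401
grasp_force: 25.0
```

Request:
{"method": "arm_command", "body": {
  "targets": [
    [-5,0,0,0,0.85],
    [-6,0,0,0,0.85],
    [-6,0,0,0,0.85],
    [-6,0,0,0,0.85],
    [-6,0,-5,0,0.85],
    [-6,0,-25,0,0.85],
    [-6,0,-55,0,0.85],
    [-20,0,-85,0,0.85]
  ]
}}

```text
time_s: 9.05
tcp_pos: [0.5204, 0.2661, 0.1575]
eef_rot: [-180.0, -0.0, 87.1]
ft_force: [-0.6, -0.3, -0.2]
width: 0.074
grasp_force: 0.0
```

Request:
{"method": "arm_command", "body": {
  "targets": [
    [-20,0,-25,0,0.85],
    [-50,0,-40,0,0.85],
    [-85,0,-50,0,0.85],
    [-110,0,-50,0,0.85],
    [-125,0,-50,0,0.85],
    [-130,0,-50,0,0.85],
    [-130,0,-50,0,0.85],
    [-130,0,-50,0,0.85]
  ]
}}

```text
time_s: 9.85
tcp_pos: [0.514, 0.1358, 0.2062]
eef_rot: [-180.0, 0.0, 87.0]
ft_force: [-0.4, 0.0, -0.1]
width: 0.0739
grasp_force: 0.0
```

```bash
python3 look.py w3 tray tab remote display dish
```

```text
9.9 [0.5139 0.1358 0.2062] [-179.9743    0.0168   87.0278]
tray [319.3, 58.0] 0.77 [0.5226 0.25   0.    ]
tab [324.1, 155.6] 0.41 [0.5216 0.1831 0.1   ]
remote [64.6, 67.2] 0.63 [0.3177 0.2533 0.004 ]
remote [325.9, 155.2] 0.61 [0.5243 0.1723 0.004 ]
display [94.8, 66.3] 0.67 [0.3536 0.2502 0.028 ]
display [324.2, 103.4] 0.56 [0.5244 0.2146 0.028 ]
display [293.4, 339.1] 0.26 [0.487  0.0116 0.028 ]
```

View pics/w3.png

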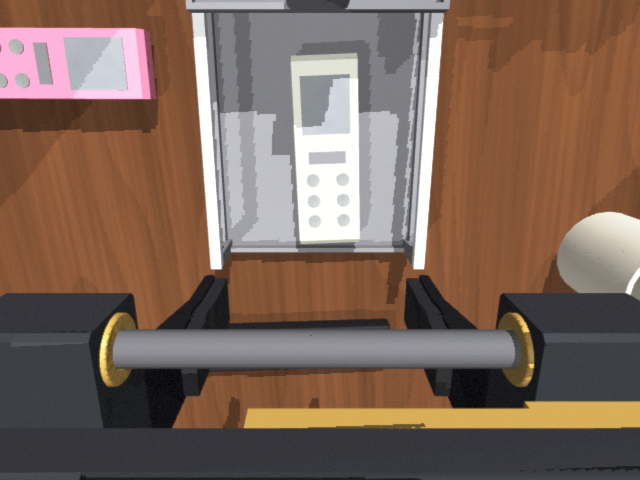

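The remote is uncovered, with its display at (325,104) and outline corners near (293,58), (356,56), (360,240) and (299,241).

```bash
python3 - <<'E'
from h import *
np.set_printoptions(precision=4,suppress=True)
C=cam('wrist')
for p in [(293,58),(356,56),(360,240),(299,241),(325,104)]: print(p,at_z(C,p,.028)[:2])
im=C[3][:,:,::-1].copy(); hsv=cv2.cvtColor(im,cv2.COLOR_BGR2HSV)
print(hsv[200,330],hsv[235,330],hsv[150,250],hsv[240,208],hsv[65,325])
b=im[...,0].astype(int);r=im[...,2].astype(int)
m=((r-b>6)&(r-b<60)&(im[...,1]>150)).astype(np.uint8); m[:, :285]=0;m[:,370:]=0;m[260:]=0;m[:40]=0
m=cv2.morphologyEx(m,cv2.MORPH_CLOSE,np.ones((15,15)))
c=max(cv2.findContours(m,0,2)[0],key=cv2.contourArea)[:,0].astype(float)
W=np.array([at_z(C,p,.026)[:2] for p in c])
(cx,cy),sz,a=cv2.minAreaRect((W*1000).astype(np.float32)); print(cx,cy,sz,a)
E
```

```text
(293, 58) [0.5029 0.2472]
(356, 56) [0.5499 0.2461]
(360, 240) [0.5495 0.1017]
(299, 241) [0.4981 0.1036]
(325, 104) [0.5252 0.213 ]
[ 30   1 255] [ 30   1 255] [120   8 168] [  7  32 207] [ 33  12 227]
524.9259643554688 215.5623321533203 (69.09105682373047, 50.41793441772461) 88.70191192626953
```

Request:
{"method": "arm_command", "body": {
  "targets": [
    [15,1,15,0,0.95],
    [40,4,45,-1,0.95],
    [65,6,80,-2,0.95],
    [80,7,115,-2,0.95],
    [84,7,148,-2,0.95],
    [84,7,175,-2,0.95],
    [84,7,192,-2,0.95],
    [84,7,197,-2,0.95]
  ],
  "force": 5
}}

```text
time_s: 11.0
tcp_pos: [0.5236, 0.2179, 0.0062]
eef_rot: [-179.8, 0.1, 89.0]
ft_force: [-0.4, -0.4, -1.0]
width: 0.0828
grasp_force: 0.0
```

Request:
{"method": "arm_command", "body": {
  "targets": [
    [0,0,0,0,0],
    [0,0,0,0,0],
    [0,0,0,0,0],
    [0,0,0,0,0],
    [0,0,0,0,0],
    [0,0,0,0,0],
    [0,0,0,0,0],
    [0,0,0,0,0]
  ],
  "force": 5
}}

```text
time_s: 11.8
tcp_pos: [0.5259, 0.218, 0.0101]
eef_rot: [180.0, -0.0, 88.9]
ft_force: [-2.2, 0.5, 6.6]
width: 0.0497
grasp_force: 5.0
```

Request:
{"method": "arm_command", "body": {
  "targets": [
    [-1,0,-8,0,0],
    [-3,0,-16,0,0],
    [-5,0,-24,0,0],
    [-8,0,-31,0,0],
    [-12,0,-38,0,0],
    [-16,0,-45,0,0],
    [-20,0,-52,0,0],
    [-22,0,-55,0,0]
  ]
}}

```text
time_s: 12.6
tcp_pos: [0.5256, 0.1952, 0.0654]
eef_rot: [180.0, -0.0, 88.9]
ft_force: [-0.5, 0.3, -1.5]
width: 0.0498
grasp_force: 5.0
```

```bash
python3 - <<'E'
from h import *
A=cam('wrist')[3];B=cam('side')[3]
b=cv2.resize(B[240:480,140:400],None,fx=1.6,fy=1.6,interpolation=cv2.INTER_CUBIC)
a=cv2.resize(A,(512,384));cv2.imwrite('pics/t1.png',cv2.hconcat([a[:,100:412],b])[:,:,::-1])
s=robot.observe();print(s['time_s'],s['tcp_pos'],s['ft_force'],s['grasp_force'])
E
```

```text
12.7 [0.52556308 0.19537411 0.06505526] [ 1.03256146 -1.41018411 -1.81174805] 5.000382120197173
```

View pics/t1.png

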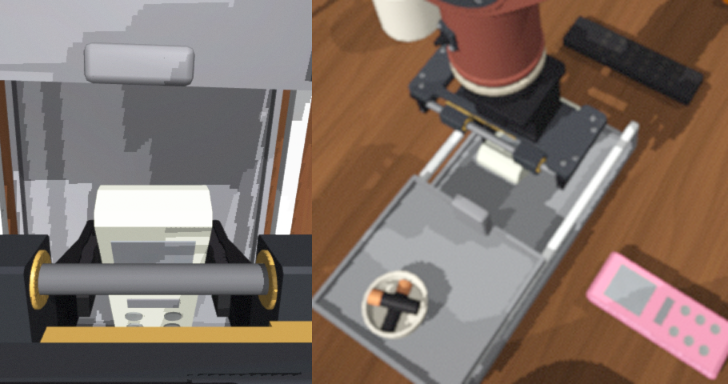

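```bash
python3 - <<'E'
from h import *
C=cam('wrist')
P=np.array([.5256,.1954,.0651+.0095])
for th in (0,10,20,25,30,35):
    t=np.radians(th); o=[]
    for x,z in [(75,7),(75,19.5),(70.5,24),(57,24),(38,24),(19,24),(71,0)]:
        dx,dz=x-43.5,z-14.5
        o.append(int(proj(C,P+np.array([0,dx*np.cos(t)-dz*np.sin(t),dx*np.sin(t)+dz*np.cos(t)])/1000)[1]))
    print(th,o)
g=C[3][:,:,1]; print([(r,int(g[r,308])) for r in range(200,330,3)])
print(pts('wrist',['display']))
E
```

```text
0 [228, 238, 254, 288, 334, 377, 233]
10 [230, 246, 264, 296, 337, 373, 231]
20 [235, 257, 276, 303, 338, 368, 232]
25 [239, 264, 282, 307, 338, 364, 234]
30 [243, 271, 289, 312, 338, 361, 236]
35 [248, 278, 297, 316, 338, 357, 239]
[(200, 113), (203, 115), (206, 116), (209, 115), (212, 113), (215, 116), (218, 114), (221, 117), (224, 117), (227, 114), (230, 125), (233, 224), (236, 227), (239, 252), (242, 252), (245, 252), (248, 252), (251, 252), (254, 252), (257, 252), (260, 252), (263, 252), (266, 253), (269, 254), (272, 253), (275, 253), (278, 253), (281, 253), (284, 181), (287, 182), (290, 179), (293, 179), (296, 178), (299, 181), (302, 147), (305, 108), (308, 111), (311, 110), (314, 112), (317, 108), (320, 113), (323, 112), (326, 112), (329, 85)]
{'display': [([314.3, 336.1], 0.56)]}
```

The tilt is about 25° and the low end hangs just off the floor. Easing the grip to 3 N at this height lets it droop until the floor stops it near 30°.

Request:
{"method": "arm_command", "body": {
  "targets": [
    [0,0,0,0,0],
    [0,0,0,0,0],
    [0,0,-2,0,0],
    [0,0,0,0,0],
    [0,0,-2,0,0],
    [0,0,0,0,0],
    [0,0,0,0,0],
    [0,0,0,0,0]
  ],
  "force": 3
}}

```text
time_s: 13.6
tcp_pos: [0.5252, 0.1958, 0.0645]
eef_rot: [180.0, 0.0, 88.9]
ft_force: [0.0, 0.2, -0.6]
width: 0.0499
grasp_force: 3.0
```

```bash
cat > tilt.py <<'E'
from h import *
C=cam('wrist'); s=robot.observe(); P=s['tcp_pos']; print(s['time_s'],P,s['eef_rot'],s['ft_force'],s['width'])
yw=np.radians(s['eef_rot'][2]); X=np.array([np.cos(yw),np.sin(yw),0]); P=P+[0,0,.0095]
for th in (20,25,30,35):
    t=np.radians(th); o=[]
    for x,z in [(75,7),(70.5,24),(57,24)]:
        dx,dz=x-43.5,z-14.5
        o.append(proj(C,P+(X*(dx*np.cos(t)-dz*np.sin(t))+[0,0,dx*np.sin(t)+dz*np.cos(t)])/1000)[1].round(1))
    print(th,o)
g=C[3][:,:,1].astype(int)
for c in (300,308,320): print(c,[(r,g[r,c]) for r in range(226,320) if abs(g[r,c]-g[r-1,c])>15])
E
python3 tilt.py
```

```text
13.65 [0.52523814 0.19574714 0.06448283] [1.79998731e+02 2.65128799e-03 8.89131954e+01] [ 0.29919801  0.55432136 -0.97427805] 0.049958521986814386
20 [np.float64(235.8), np.float64(276.4), np.float64(304.1)]
25 [np.float64(239.3), np.float64(283.1), np.float64(308.1)]
30 [np.float64(243.5), np.float64(290.2), np.float64(312.2)]
35 [np.float64(248.4), np.float64(297.5), np.float64(316.3)]
300 [(230, np.int64(147)), (231, np.int64(227)), (282, np.int64(221)), (283, np.int64(194)), (284, np.int64(160)), (288, np.int64(194)), (301, np.int64(178)), (302, np.int64(134))]
308 [(230, np.int64(144)), (231, np.int64(228)), (282, np.int64(220)), (283, np.int64(196)), (284, np.int64(161)), (287, np.int64(191)), (301, np.int64(178)), (302, np.int64(133))]
320 [(230, np.int64(124)), (231, np.int64(228)), (282, np.int64(221)), (283, np.int64(195)), (284, np.int64(161)), (287, np.int64(193)), (301, np.int64(179)), (302, np.int64(132))]
```

The spread of the end edges (231→283) fits about 29–30°, with part of the weight resting on the floor. Now I grip firmly and lift.

Request:
{"method": "arm_command", "body": {
  "targets": [
    [0,0,0,0,0],
    [0,0,0,0,0],
    [0,0,-8,0,0],
    [0,0,-30,0,0],
    [-2,0,-65,0,0],
    [-10,0,-105,0,0],
    [-25,3,-145,-3,0],
    [-50,8,-175,-8,0]
  ],
  "force": 45
}}

```text
time_s: 14.45
tcp_pos: [0.5324, 0.1465, 0.2425]
eef_rot: [179.9, -0.1, 97.2]
ft_force: [0.0, -0.1, -2.1]
width: 0.0497
grasp_force: 45.0
```

Request:
{"method": "arm_command", "body": {
  "targets": [
    [-35,8,-15,-7,0],
    [-75,18,-20,-15,0],
    [-117,30,-20,-23,0],
    [-160,43,-20,-31,0],
    [-203,56,-20,-39,0],
    [-246,70,-20,-47,0],
    [-288,84,-20,-55,0],
    [-325,97,-20,-63,0]
  ]
}}

```text
time_s: 15.25
tcp_pos: [0.668, -0.1674, 0.2598]
eef_rot: [-180.0, -0.0, 159.2]
ft_force: [0.4, 0.4, -0.4]
width: 0.0495
grasp_force: 45.0
```

```bash
python3 - <<'E'
from h import *
s=robot.observe();print(s['time_s'],s['tcp_pos'],s['eef_rot'],s['ft_force'],s['width'],s['joint_pos'],tool(np.array([.645,-.22,.26])-s['tcp_pos']))
E
```

```text
15.25 [ 0.66797089 -0.16743907  0.25983044] [-1.79980736e+02 -1.11223761e-02  1.59201292e+02] [ 0.44038419  0.39495385 -0.43649807] 0.049544184398126995 [-14.49036914  25.73576219  36.33837071  75.89846765 -15.00107381
  83.13253184  90.07921352] [  2.8 -57.3  -0.1]
```

Request:
{"method": "arm_command", "body": {
  "targets": [
    [0,-10,0,-6,0],
    [1,-24,0,-13,0],
    [2,-38,0,-20,0],
    [3,-50,0,-25,0],
    [3,-56,0,-26,0],
    [3,-57,0,-26,0],
    [3,-57,0,-26,0],
    [3,-57,0,-26,0]
  ]
}}

```text
time_s: 16.05
tcp_pos: [0.6447, -0.2164, 0.2595]
eef_rot: [180.0, -0.0, -175.1]
ft_force: [-0.5, -0.3, -2.0]
width: 0.0494
grasp_force: 45.0
```

```bash
python3 look.py s1 seat bar_top bar_low; python3 tilt.py
```

```text
16.1 [ 0.6448 -0.2164  0.2594] [ 179.9866   -0.0041 -175.1069]
seat [320.0, 105.9] 0.62 [ 0.5678 -0.2201  0.085 ]
bar_top [318.8, 13.4] 0.57 [ 0.5154 -0.2259  0.1442]
bar_low [318.1, 197.2] 0.77 [ 0.6419 -0.2151  0.0692]
16.3 [ 0.6445274  -0.21695447  0.25942229] [-1.79999166e+02 -9.18815364e-03 -1.75100488e+02] [-0.75550262  0.06724745 -2.35545208] 0.04983938105607534
20 [np.float64(234.3), np.float64(274.9), np.float64(302.6)]
25 [np.float64(237.8), np.float64(281.6), np.float64(306.7)]
30 [np.float64(241.9), np.float64(288.6), np.float64(310.7)]
35 [np.float64(246.8), np.float64(296.0), np.float64(314.8)]
300 [(230, np.int64(141)), (231, np.int64(188)), (236, np.int64(218)), (237, np.int64(241)), (300, np.int64(180)), (301, np.int64(162))]
308 [(230, np.int64(136)), (231, np.int64(189)), (236, np.int64(217)), (237, np.int64(242)), (300, np.int64(177)), (301, np.int64(159)), (308, np.int64(133))]
320 [(230, np.int64(141)), (231, np.int64(189)), (236, np.int64(217)), (237, np.int64(241)), (300, np.int64(179)), (301, np.int64(159)), (316, np.int64(132))]
```

View pics/s1.png

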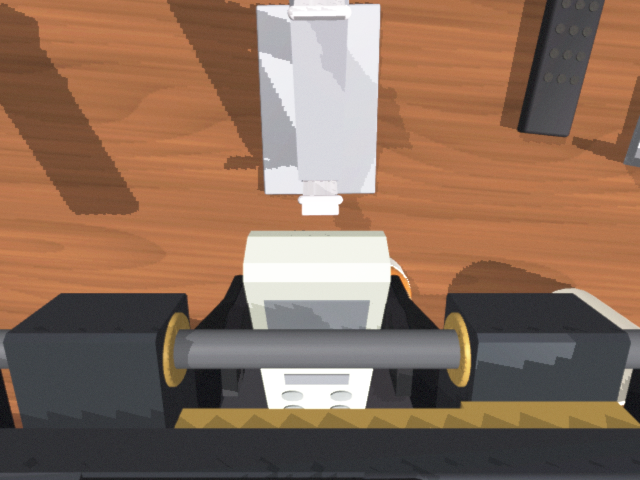

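Stand seen clearly: the upper bar is at (320,12), the lower at (320,200), and the plate is in line with the tool. I'll refine the bar midpoints at sub-pixel level and work out the approach.

```bash
python3 - <<'E'
from h import *
np.set_printoptions(precision=4,suppress=True)
C=cam('wrist'); g=C[3].astype(int).sum(2)//3
def edges(r,a,b):
    d=np.diff(g[r,a:b]); return [(a+i+.5,int(d[i])) for i in np.where(abs(d)>14)[0]]
for r in (11,13): print(r,edges(r,270,370))
for r in (40,80,120,160): print(r,edges(r,250,390))
for r in (199,201,207): print(r,edges(r,280,360))
for r in (262,281): print(r,edges(r,230,405))
E
```

```text
11 []
13 [(np.float64(287.5), -16), (np.float64(288.5), -20), (np.float64(292.5), 16)]
40 [(np.float64(257.5), 27), (np.float64(258.5), 46), (np.float64(259.5), 16), (np.float64(291.5), 24), (np.float64(347.5), 23), (np.float64(379.5), -91), (np.float64(380.5), -31)]
80 [(np.float64(259.5), 33), (np.float64(260.5), 36), (np.float64(269.5), 18), (np.float64(270.5), 43), (np.float64(378.5), -93), (np.float64(379.5), -27)]
120 [(np.float64(260.5), 19), (np.float64(261.5), 47), (np.float64(262.5), 16), (np.float64(289.5), 44), (np.float64(377.5), -88), (np.float64(378.5), -23)]
160 [(np.float64(262.5), 20), (np.float64(263.5), 55), (np.float64(264.5), 20), (np.float64(265.5), 16), (np.float64(266.5), 34), (np.float64(269.5), -50), (np.float64(297.5), 29), (np.float64(375.5), -39), (np.float64(376.5), -67)]
199 [(np.float64(297.5), 30), (np.float64(298.5), 73), (np.float64(299.5), 22), (np.float64(342.5), -68), (np.float64(343.5), -71)]
201 [(np.float64(297.5), 19), (np.float64(298.5), 55), (np.float64(299.5), 33), (np.float64(300.5), 20), (np.float64(342.5), -92), (np.float64(343.5), -53)]
207 [(np.float64(301.5), 51), (np.float64(302.5), 75), (np.float64(338.5), -92), (np.float64(339.5), -56)]
262 [(np.float64(242.5), 46), (np.float64(243.5), 49), (np.float64(389.5), -20), (np.float64(395.5), -24), (np.float64(396.5), -31), (np.float64(397.5), -30)]
281 [(np.float64(231.5), -59), (np.float64(232.5), -26), (np.float64(241.5), 46), (np.float64(242.5), 110), (np.float64(243.5), 56), (np.float64(389.5), -118), (np.float64(390.5), -88), (np.float64(400.5), 47), (np.float64(401.5), 64)]
```

Request:
{"method": "arm_command", "body": {
  "targets": [
    [10,0,5,0,0],
    [28,1,20,-0.3,0],
    [48,2,42,-0.6,0],
    [64,3,65,-0.6,0],
    [74,3,82,-0.6,0],
    [78,3,91,-0.6,0],
    [78,3,95,-0.6,0],
    [78,3,95,-0.6,0]
  ]
}}

```text
time_s: 17.15
tcp_pos: [0.567, -0.2209, 0.1647]
eef_rot: [-180.0, 0.0, -174.5]
ft_force: [0.5, 1.3, -0.8]
width: 0.0498
grasp_force: 45.0
```

```bash
python3 look.py s2 bar_top
```

```text
17.2 [ 0.5673 -0.221   0.1651] [-179.9723    0.0484 -174.4957]
bar_top [318.2, 170.9] 0.66 [ 0.5167 -0.2249  0.1442]
```

View pics/s2.png

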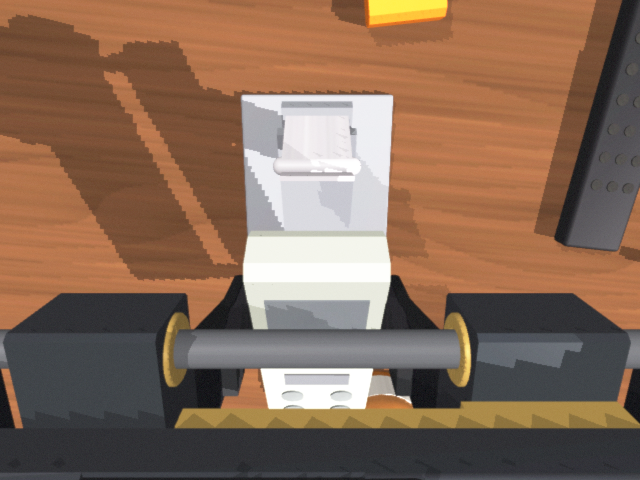

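The remote is centred on the stand laterally (316 vs 317 px), and the bar is where predicted. I approach along the seat normal.

Request:
{"method": "arm_command", "body": {
  "targets": [
    [3,0,5,0,0],
    [8,0,14,0,0],
    [12,0,21,0,0],
    [16,0,27,0,0],
    [18,0,31,0,0],
    [20,0,35,0,0],
    [22,0,38,0,0],
    [24,0,41,0,0]
  ],
  "force": 55
}}

```text
time_s: 18.05
tcp_pos: [0.5453, -0.2233, 0.1252]
eef_rot: [-179.9, 0.4, -174.5]
ft_force: [5.5, 1.3, 6.8]
width: 0.0494
grasp_force: 55.0
```

Request:
{"method": "arm_command", "body": {
  "targets": [
    [1,0,2,0,0],
    [2,0,4,0,0],
    [3,0,6,0,0],
    [4,0,8,0,0],
    [6,0,10,0,0],
    [7,0,12,0,0],
    [7,0,12,0,0],
    [7,0,12,0,0]
  ]
}}

```text
time_s: 18.85
tcp_pos: [0.5382, -0.2241, 0.1139]
eef_rot: [-179.9, 0.3, -174.5]
ft_force: [5.6, 3.1, 14.7]
width: 0.0493
grasp_force: 55.0
```

```bash
python3 look.py s3 bar_top; python3 tilt.py
```

```text
18.9 [ 0.5382 -0.2241  0.1139] [-179.9287    0.3334 -174.4798]
bar_top [318.9, 273.2] 0.96 [ 0.5141 -0.2255  0.1442]
19.0 [ 0.53821313 -0.22413186  0.1139131 ] [-179.93000755    0.3290424  -174.47842571] [ 5.12167348  1.43400923 14.46737822] 0.049406720058822004
20 [np.float64(234.9), np.float64(275.7), np.float64(303.2)]
25 [np.float64(238.4), np.float64(282.4), np.float64(307.3)]
30 [np.float64(242.6), np.float64(289.5), np.float64(311.4)]
35 [np.float64(247.5), np.float64(296.8), np.float64(315.4)]
300 [(282, np.int64(178)), (283, np.int64(162)), (295, np.int64(190)), (296, np.int64(231)), (301, np.int64(217)), (302, np.int64(170)), (307, np.int64(139))]
308 [(282, np.int64(177)), (295, np.int64(191)), (296, np.int64(232)), (301, np.int64(218)), (302, np.int64(152)), (304, np.int64(158))]
320 [(282, np.int64(174)), (295, np.int64(190)), (296, np.int64(232)), (301, np.int64(218)), (302, np.int64(147)), (318, np.int64(137))]
```

View pics/s3.png

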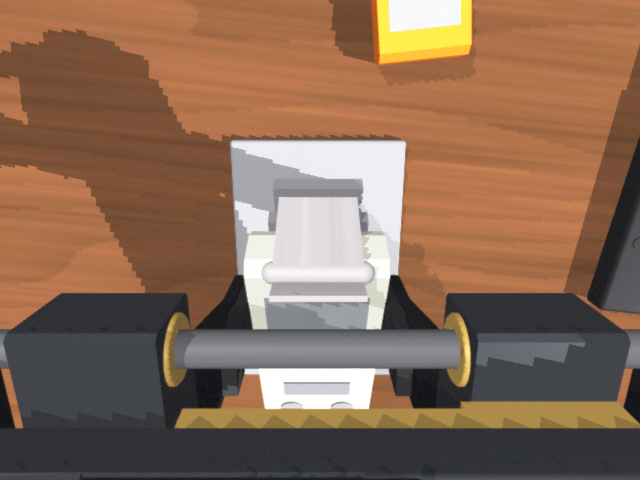

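Request:
{"method": "arm_command", "body": {
  "targets": [
    [1,0,1,0,0],
    [1,0,2,0,0],
    [2,0,3,0,0],
    [2,0,4,0,0],
    [2,0,4,0,0],
    [2,0,4,0,0],
    [2,0,4,0,0],
    [2,0,4,0,0]
  ]
}}

```text
time_s: 19.8
tcp_pos: [0.5383, -0.2242, 0.1123]
eef_rot: [-179.9, 0.6, -174.4]
ft_force: [3.9, 5.2, 30.5]
width: 0.0498
grasp_force: 55.0
```

```bash
python3 - <<'E'
from h import *
C=cam('wrist'); s=robot.observe(); print(s['time_s'],s['tcp_pos'],s['ft_force'],s['moment'])
g=C[3][:,:,1].astype(int)
for c in (252,258,380): print(c,[(r,g[r,c]) for r in range(215,320) if abs(g[r,c]-g[r-1,c])>12])
# predicted edges if home
S=np.array([.5668,-.2203,.085]);u=np.array([np.cos(np.radians(185.5)),np.sin(np.radians(185.5)),0]);k=np.array([0,0,1])
for th,nm in ((30,'home'),(25,'upper home')):
  t=np.radians(th);a=u*np.cos(t)+k*np.sin(t);n=-u*np.sin(t)+k*np.cos(t)
  a0=u*.8660+k*.5;n0=-u*.5+k*.866
  O=S+a0*.071-a*.071
  print(nm,[proj(C,O+a*x/1000+n*z/1000).round(0).tolist() for x,z in ((71,0),(75,7),(75,19.5),(70.5,24))])
E
```

```text
19.85 [ 0.53837017 -0.22419426  0.11228635] [ 3.81271003  6.25131637 29.73724041] [ 1.01260518 -0.42081047 -0.04996981]
252 [(232, np.int64(209)), (233, np.int64(192)), (237, np.int64(233)), (306, np.int64(219))]
258 [(232, np.int64(210)), (233, np.int64(194)), (237, np.int64(233)), (303, np.int64(219))]
380 [(233, np.int64(190)), (237, np.int64(213)), (238, np.int64(242)), (293, np.int64(225)), (310, np.int64(236))]
home [[319.0, 230.0], [319.0, 236.0], [319.0, 264.0], [319.0, 282.0]]
upper home [[319.0, 230.0], [319.0, 234.0], [319.0, 259.0], [319.0, 278.0]]
```

Request:
{"method": "arm_command", "body": {
  "targets": [
    [-1,0,-3,0,0],
    [-1,0,-4,0,0],
    [-1,0,-4,0,0.9],
    [-1,0,-4,0,0.9],
    [-1,0,-4,0,0.9],
    [-1,0,-4,0,0.9],
    [-1,0,-12,0,0.9],
    [-1,0,-32,0,0.9]
  ],
  "force": 20
}}

```text
time_s: 20.65
tcp_pos: [0.5333, -0.2238, 0.1386]
eef_rot: [180.0, -0.2, -174.5]
ft_force: [1.3, 0.6, 0.7]
width: 0.0776
grasp_force: 0.0
```

Request:
{"method": "arm_command", "body": {
  "targets": [
    [0,0,-30,0,0.9],
    [-5,0,-55,0,0],
    [-30,0,-70,0,0],
    [-60,0,-75,0,0],
    [-85,0,-75,0,0],
    [-102,0,-75,0,0],
    [-110,0,-75,0,0],
    [-110,0,-75,0,0]
  ]
}}

```text
time_s: 21.45
tcp_pos: [0.6444, -0.2134, 0.2143]
eef_rot: [-180.0, -0.0, -174.5]
ft_force: [-0.7, 0.3, -0.5]
width: 0.0304
grasp_force: 0.0
```

```bash
python3 - <<'E'
from h import *
np.set_printoptions(precision=4,suppress=True)
C=cam('wrist'); s=robot.observe(); print(s['time_s'],s['tcp_pos'],s['eef_rot'],s['width'])
W=C[3];B=cam('side')[3]
b=cv2.resize(B[120:240,270:430],(600,450),interpolation=cv2.INTER_CUBIC)
cv2.imwrite('pics/f1.png',b[:,:,::-1]);cv2.imwrite('pics/f1w.png',W[:,:,::-1])
S=np.array([.5668,-.2203,.085]);u=np.array([np.cos(np.radians(185.5)),np.sin(np.radians(185.5)),0]);k=np.array([0,0,1.]);l=np.cross(k,u)
for th in (30,27.5,25):
  t=np.radians(th);a=u*np.cos(t)+k*np.sin(t);n=-u*np.sin(t)+k*np.cos(t)
  O=S+(u*.866+k*.5)*.071-a*.071
  print(th,[proj(C,O+a*x/1000+n*z/1000+l*y/1000).round(0).tolist() for x,y,z in ((38,0,24),(-70.5,0,24),(-75,0,19.5),(-70.5,25,24),(-70.5,-25,24))])
print(pts('wrist',['display','bar_top','bar_low','remote','seat']))
E
```

```text
21.5 [ 0.6436 -0.2139  0.2144] [-179.9802   -0.0449 -174.5378] 0.026503706448122846
30 [[317.0, 65.0], [317.0, 208.0], [317.0, 208.0], [283.0, 208.0], [351.0, 208.0]]
27.5 [[317.0, 65.0], [317.0, 212.0], [317.0, 213.0], [283.0, 212.0], [352.0, 212.0]]
25 [[317.0, 64.0], [317.0, 217.0], [317.0, 218.0], [282.0, 217.0], [352.0, 217.0]]
{'display': [([314.7, 63.6], 0.74), ([590.1, 29.5], 0.45)], 'bar_top': [], 'bar_low': [([316.9, 213.5], 0.69)], 'remote': [([315.6, 109.6], 0.97)], 'seat': []}
```

Request:
{"method": "arm_command", "body": {
  "targets": [
    [4,0,10,0,0],
    [8,1,35,0,0],
    [10,1,65,0,0],
    [10,1,90,0,0],
    [10,1,107,0,0],
    [10,1,114,0,0],
    [11,1,117,0,0],
    [11,1,118,0,0]
  ]
}}

```text
time_s: 22.6
tcp_pos: [0.6333, -0.214, 0.0972]
eef_rot: [-180.0, 0.0, -174.5]
ft_force: [0.3, -0.2, 0.1]
width: 0.0005
grasp_force: 0.0
```

Request:
{"method": "arm_command", "body": {
  "targets": [
    [1,0,2,0,0],
    [2,0,4,0,0],
    [3,0,6,0,0],
    [4,0,7,0,0],
    [4,0,8,0,0],
    [5,0,9,0,0],
    [5,0,10,0,0],
    [6,0,10,0,0]
  ]
}}

```text
time_s: 23.4
tcp_pos: [0.6265, -0.2142, 0.086]
eef_rot: [180.0, -0.1, -174.5]
ft_force: [-0.9, -0.1, -0.1]
width: 0.0005
grasp_force: 0.0
```

Request:
{"method": "arm_command", "body": {
  "targets": [
    [0,0,1,0,0],
    [1,0,2,0,0],
    [1,0,3,0,0],
    [2,0,4,0,0],
    [2,0,5,0,0],
    [2,0,6,0,0],
    [3,0,7,0,0],
    [3,0,7,0,0]
  ]
}}

```text
time_s: 24.2
tcp_pos: [0.6266, -0.2147, 0.0831]
eef_rot: [-180.0, 0.3, -174.5]
ft_force: [-1.6, 2.9, 21.3]
width: 0.0003
grasp_force: 9.1
```

Request:
{"method": "arm_command", "body": {
  "targets": [
    [-1,0,-5,0,0],
    [-3,0,-15,0,0],
    [-10,0,-40,0,0],
    [-14,0,-70,0,0],
    [-16,0,-100,0,0],
    [-18,0,-125,0,0],
    [-20,0,-140,0,0],
    [-20,0,-140,0,0]
  ]
}}

```text
time_s: 25.0
tcp_pos: [0.6449, -0.213, 0.2215]
eef_rot: [-179.9, 0.2, -174.5]
ft_force: [0.4, -0.1, -0.3]
width: 0.0005
grasp_force: 0.0
```

```bash
python3 - <<'E'
from h import *
np.set_printoptions(precision=4,suppress=True)
C=cam('wrist'); s=robot.observe(); print(s['time_s'],s['tcp_pos'],s['eef_rot'],s['ft_force'])
W=C[3];SB=cam('side');B=SB[3];SC=cam('scene')
b=cv2.resize(B[110:230,280:420],(467,400),interpolation=cv2.INTER_CUBIC)
w=cv2.resize(W[0:400,160:480],(320,400))
cv2.imwrite('pics/f2.png',cv2.hconcat([b,w])[:,:,::-1])
S=np.array([.5668,-.2203,.085]);u=np.array([np.cos(np.radians(185.5)),np.sin(np.radians(185.5)),0]);k=np.array([0,0,1.]);l=np.cross(k,u)
a=u*.866+k*.5;n=-u*.5+k*.866
L=((38,0,24),(-70.5,25,24),(-70.5,-25,24),(-75,0,25),(75,0,25))
for D,nm in ((C,'wrist'),(SB,'side')): print(nm,[proj(D,S+(a*x+n*z+l*y)/1000).round(1).tolist() for x,y,z in L])
print(pts('wrist',['display','bar_top','bar_low','remote','seat']));print(pts('side',['display','dish','tab']))
g=W[:,:,1].astype(int)
for r in (120,160,200): print(r,[(c,g[r,c]) for c in range(250,385) if abs(g[r,c]-g[r,c-1])>18])
for c in (290,345): print(c,[(r,g[r,c]) for r in range(20,270) if abs(g[r,c]-g[r-1,c])>18])
print(pts('wrist',['display']))
E
```

```text
25.05 [ 0.6441 -0.2127  0.2196] [-179.9846    0.0303 -174.5181] [0.1136 0.0742 0.3081]
wrist [[316.8, 64.8], [283.8, 204.0], [349.9, 204.0], [316.9, 209.2], [316.8, -5.4]]
side [[364.2, 158.1], [327.1, 156.3], [318.1, 171.1], [320.8, 163.5], [379.4, 155.6]]
{'display': [([316.1, 64.6], 0.83)], 'bar_top': [], 'bar_low': [([313.8, 208.3], 0.82)], 'remote': [([316.7, 106.5], 0.9)], 'seat': []}
{'display': [([365.8, 157.8], 0.95), ([336.3, 422.1], 0.95), ([416.3, 228.6], 0.91)], 'dish': [([192.6, 433.3], 0.7)], 'tab': [([239.4, 367.9], 0.78)]}
120 [(253, np.int64(148)), (275, np.int64(217)), (276, np.int64(255)), (292, np.int64(235)), (339, np.int64(254)), (356, np.int64(220)), (380, np.int64(148)), (381, np.int64(103))]
160 [(255, np.int64(151)), (278, np.int64(215)), (279, np.int64(255)), (353, np.int64(219)), (378, np.int64(188)), (379, np.int64(116))]
200 [(257, np.int64(163)), (258, np.int64(215)), (282, np.int64(254)), (349, np.int64(222)), (350, np.int64(187)), (376, np.int64(162)), (377, np.int64(112))]
290 [(205, np.int64(194)), (206, np.int64(109)), (240, np.int64(90))]
345 [(26, np.int64(214)), (205, np.int64(196)), (206, np.int64(108)), (250, np.int64(93))]
{'display': [([316.1, 64.6], 0.83)]}
```

View pics/f2.png

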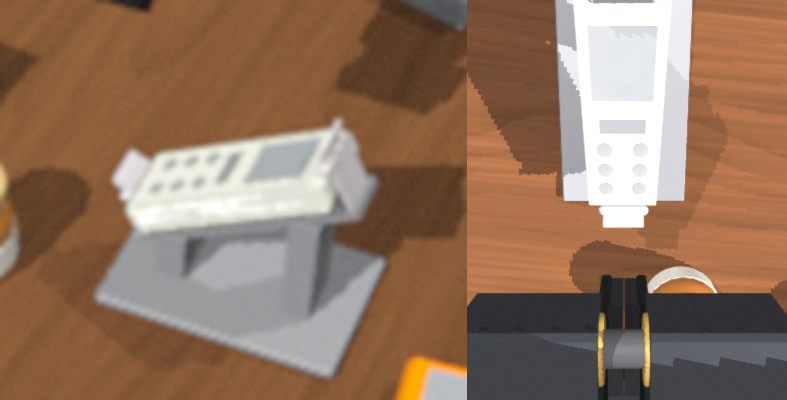

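Remote sits between both clips: display at (316,64.6) against a predicted (317,64.8), and the side view shows it flush. One light press near the upper end will confirm that end is home.

Request:
{"method": "arm_command", "body": {
  "targets": [
    [12,0,0,0,0],
    [32,0,5,0,0],
    [56,0,15,0,0],
    [76,0,32,0,0],
    [88,0,52,0,0],
    [93,0,70,0,0],
    [94,0,80,0,0],
    [94,0,84,0,0]
  ]
}}

```text
time_s: 26.4
tcp_pos: [0.5501, -0.2214, 0.1348]
eef_rot: [180.0, -0.1, -174.5]
ft_force: [0.9, -0.5, -0.3]
width: 0.0008
grasp_force: 0.0
```

Request:
{"method": "arm_command", "body": {
  "targets": [
    [0,0,1,0,0],
    [1,0,3,0,0],
    [2,0,5,0,0],
    [2,0,6,0,0],
    [3,0,7,0,0],
    [3,0,8,0,0],
    [3,0,9,0,0],
    [3,0,9,0,0]
  ]
}}

```text
time_s: 27.2
tcp_pos: [0.5486, -0.2222, 0.1286]
eef_rot: [-180.0, 0.2, -174.5]
ft_force: [-2.4, 1.5, 13.1]
width: 0.0004
grasp_force: 5.5
```

Request:
{"method": "arm_command", "body": {
  "targets": [
    [0,0,-4,0,0],
    [-2,0,-15,0,0],
    [-8,0,-40,0,0],
    [-25,0,-70,0,0],
    [-50,0,-100,0,0],
    [-75,0,-120,0,0],
    [-90,0,-130,0,0],
    [-95,0,-130,0,0]
  ]
}}

```text
time_s: 28.0
tcp_pos: [0.6438, -0.2123, 0.258]
eef_rot: [-179.9, 0.1, -174.4]
ft_force: [0.1, 0.7, 0.5]
width: 0.0003
grasp_force: 0.0
```

```bash
python3 - <<'E'
from h import *
np.set_printoptions(precision=4,suppress=True)
C=cam('wrist'); s=robot.observe(); print(s['time_s'],s['tcp_pos'],s['ft_force'])
S=np.array([.5668,-.2203,.085]);u=np.array([np.cos(np.radians(185.5)),np.sin(np.radians(185.5)),0]);k=np.array([0,0,1.])
print(proj(C,S+((u*.866+k*.5)*38+(-u*.5+k*.866)*24)/1000),pts('wrist',['display']))
D=cam('side');
for n,z in (('tab',.1),('dish',.057),('tv_remote',0),('coaster',.004)): print(n,[(at_z(D,p,z)[:2],c) for p,c in pts('side',[n])[n]])
E
```

```text
28.05 [ 0.6431 -0.2123  0.2566] [-0.3282  0.1792 -1.3101]
[315.8885  71.5119] {'display': [([316.8, 73.0], 0.59)]}
tab [(array([0.7114, 0.1149]), 0.7), (array([0.5208, 0.2856]), 0.65)]
dish [(array([0.5399, 0.3936]), 0.67)]
tv_remote [(array([0.7715, 0.0715]), 0.73)]
coaster []
```

```bash
python3 -c "
from rig import robot
print(robot.hand_in())"
```

```text
the job is handed in; nothing more can be done
None
```

The job is handed in at about 28 s: the upper tier is at its far stop with the dish still on it, and the white remote is pressed home in both clips, display end up, about 1 mm off centre sideways by the last camera measurement.

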